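# Run a fingertip along the reorder flags of a parts tray

## Task

All the bins of the bow-fronted parts tray have been refilled but one. Run the fingertips lightly along the row of little reorder flags on its curved front lip, from the right-hand end (as the robot sees it) to the left-hand end, the way the flags fold, so that every plate-shaped flag is left lying well down; pass over the one pin with a ball on top, which must stay standing. Only push with the fingertips: lift or carry nothing, do not press hard on the tray or its flags, and leave everything else where it is.

Things in the scene. Friction and masses are not known exactly. Their poses are not given: they have to be found in the camera images.
- tray: fixed pine parts tray of five bins, 414 mm along its y, 45 mm tall. Its front lip (-x side), 30 mm wide, bows out by 55 mm. Origin: under its middle, on the bench. The clips stand on the lip's centre line at y = -160, -80, 0, 80, 160 mm, where x = -95, -136, -150, -136, -95 mm. Nothing in the bins rises over 60 mm above the bench
- clip_a: steel hinge clip of a steel plate flag, a rectangle 32 mm wide, 4 mm thick, reaching 55 mm above its hinge. Always the first of the row, at the right end. Fixed on the lip. Origin: under the clip, on the lip's top (world z 0.045). z up, x along the hinge, y along the row, the way the flag folds (to the robot's left). Hinge axis 6 mm above the origin; clip 14 (y) x 42 (x) x 10 mm
- clip_b: steel hinge clip of a steel plate flag, a rectangle 32 mm wide, 4 mm thick, reaching 55 mm above its hinge. It is in any of the three middle places, varying by start. Fixed on the lip. Origin: under the clip, on the lip's top (world z 0.045). z up, x along the hinge, y along the row, the way the flag folds (to the robot's left). Hinge axis 6 mm above the origin; clip 14 (y) x 42 (x) x 10 mm
- clip_c: steel hinge clip of a steel plate flag, a rectangle 32 mm wide, 4 mm thick, reaching 55 mm above its hinge. It is in any of the three middle places, varying by start. Fixed on the lip. Origin: under the clip, on the lip's top (world z 0.045). z up, x along the hinge, y along the row, the way the flag folds (to the robot's left). Hinge axis 6 mm above the origin; clip 14 (y) x 42 (x) x 10 mm
- clip_d: steel hinge clip of a steel plate flag, a rectangle 32 mm wide, 4 mm thick, reaching 55 mm above its hinge. Always the last of the row, at the left end. Fixed on the lip. Origin: under the clip, on the lip's top (world z 0.045). z up, x along the hinge, y along the row, the way the flag folds (to the robot's left). Hinge axis 6 mm above the origin; clip 14 (y) x 42 (x) x 10 mm
- clip_ball: steel hinge clip of the one flag that is a pin with a ball on top (pin 8 mm thick, steel ball 26 mm across, ball's top 65 mm above its hinge). It is in any of the three middle places, varying by start. Fixed on the lip. Origin: under the clip, on the lip's top (world z 0.045). z up, x along the hinge, y along the row, the way the flag folds (to the robot's left). Hinge axis 6 mm above the origin; clip 14 (y) x 42 (x) x 10 mm
- flag_a (a joint): angle of the plate flag on clip_a: 0 upright, growing as it folds along the clip's +y; stops at -0.1 and at 1.4 rad (flat). A stiff hinge: it takes under 1 N at the top, and stays where it is left
- flag_b (a joint): angle of the plate flag on clip_b: 0 upright, growing as it folds along the clip's +y; stops at -0.1 and at 1.4 rad (flat). A stiff hinge: it takes under 1 N at the top, and stays where it is left
- flag_c (a joint): angle of the plate flag on clip_c: 0 upright, growing as it folds along the clip's +y; stops at -0.1 and at 1.4 rad (flat). A stiff hinge: it takes under 1 N at the top, and stays where it is left
- flag_d (a joint): angle of the plate flag on clip_d: 0 upright, growing as it folds along the clip's +y; stops at -0.1 and at 1.4 rad (flat). A stiff hinge: it takes under 1 N at the top, and stays where it is left
- flag_ball (a joint): angle of the ball-topped pin on clip_ball: 0 upright, the same hinge and sense as the plates
- wood_knob: bystander: small turned wooden furniture knob, 32 mm across and 30 mm tall, standing in a bin of the tray. Origin: centre of its underside
- jar: bystander: small glass jar with steel lid, 44 mm across and 50 mm tall, standing in a bin of the tray. Origin: centre of its underside
- nut: bystander: steel collar, 36 mm across and 16 mm tall, lying in a bin of the tray. Origin: centre of its underside
- screwdriver: bystander: screwdriver with a black handle lying on the bench on the right. Origin: centre of its underside
- offcut: bystander: wood offcut 120 x 45 x 20 mm lying on the bench on the left. Origin: centre of its underside
- mug: bystander: white mug, 76 mm across and 85 mm tall, far left. Origin: centre of its underside
- can: bystander: grey can, 66 mm across and 110 mm tall, far right. Origin: centre of its underside

How it is judged:
By the outcome, as a careful person would: the job done as asked, in the order asked, and still so for the second after the job is handed in, with the robot touching nothing.
It also fails if it takes over 53 s, if anything falls off the work surface, if the arm or the gripper's body presses on something with over 40 N, if the wrist force passes 120 N, or if a joint passes its speed limit or range.

## Robot

A 6-joint arm with a two-finger parallel gripper is mounted at the origin on the work surface. World frame = base frame: x ahead of the robot, y to its left, z up, the work surface at z = 0. Lengths are in m, angles in rad, forces in N, time in s.
With the tool pointing down it reaches from about 0.2 to 0.875 m from the base axis. Payload 3.4 kg.
Tool frame: the origin (TCP) lies midway between the tips of the shut fingers; the grasp point (between the pads) lies 19 mm behind it; z points along the fingers, y is the direction in which the jaws open and shut (so a half turn about z gives the same grasp; the last joint's range is limited). The gripper opens to 94 mm and grips with 3 to 60 N. Pads are 16 mm wide; open, the fingers measure 119 mm over their backs; the gripper's body (75 mm by 177 mm) begins 78 mm behind the grasp point.
Start: joints at [-1.283, 0.276, 1.505, -0, 1.361, -0.121], TCP at [0.229, -0.528, 0.205] pointing down, gripper open.
Joint ranges: [-2.89, 2.89], [-0.75, 2.08], [0.22, 2.7], [-1.18, 4.32], [0.11, 2.71], [-2.7, 2.7]. Speed limits (rad/s): [2.57, 2.57, 3.14, 3.14, 3.14, 3.14].

## Interface

Orientations are given as [roll, pitch, yaw] about the fixed x, y, z axes, in that order (R = Rz(yaw) Ry(pitch) Rx(roll)).
In Python, from bench import r, snapshot, get_calibration, workorder gives the robot as it stands.
- The arm moves only by the tool arm_command, never from a script. Its argument "plan" is a list that holds one entry, the list of rows, each a list of 7 numbers: the shift along the tool's x, y, z in mm, then the turn, a rotation vector about the tool's x, y, z in degrees, then the closure, from 0 (fully open) to 1 (shut). A call has 1 to 12 rows; each row shifts and turns the commanded pose from where the row before left it, along the tool's axes as they then stand; what a row does not reach is not made up. A row lasts 1/12 s, in which the tool goes at most 41.7 mm and 7.16 degrees, less where a joint would pass 70% of its speed; a pose out of reach is approached as far as the arm can. A call with a gripper value outside its range is refused whole. The fingers move at their own pace and stop on an object; "squeeze" is the grip in N (left out, the last holds). Time passes only in rows, so rows that do not move let the fingers close. It gives the time, the measured TCP pose, the force and the opening at its end, in the units of the state.
- r.read_state(): the state, without advancing time (a new reading comes with each control period).
- snapshot(name): name is "scene" or "top" or "wrist"; returns (picture, depth): 420x560x3 uint8, red, green, blue; 420x560 float32, m along the optical axis (not along the pixel's ray), 0 where there is no reading.
- get_calibration(name): a dict with "vfov" (degrees; the focal length in pixels is half the picture's height over the tangent of half this angle, whatever the lens; pixels are square), "cx", "cy" (the principal point, pixels), "R" (3x3) and "t" (3): a world point X has camera coordinates R X + t. Camera axes: x right, y down, z forward; pixel columns grow to the right and rows downward; lengths in m; the calibration is good to about 2 mm. A picture is of the moment at which its call begins: read the wrist's pose just before it. get_calibration takes no time and is no camera call; for the wrist camera it gives the pose at the moment of the call.
- workorder.job_done(): hands the job in, once; it reports no verdict.
The state is a dict: "time_s": time; "joints": joint angles; "joint_vel": joint speeds; "joint_torque": joint torques, N m; "position": TCP position; "eef_rot": TCP orientation; "force": force on the tool from outside, world axes, zero at the start; "wrist_torque": the same for the moment, N m; "finger_gap": finger opening in m.
Only numpy, scipy, OpenCV 4.12 (cv2) and the standard library are available. Lean on these libraries where they do the work, as an engineer would, in place of code of your own. Each camera call takes 0.05 s, during which the arm holds its last target. There are 200 camera calls.

## Working session

There is one attempt and no reset: what is moved stays moved. The work goes in short steps, Python scripts to look and compute and a tool call to move; the robot and the scene stay as the last step left them, time stands still between calls to the robot, and variables do not carry over. Pictures are saved under pics/ and viewed, about 8 in all and at most 12, crops included, and the job is handed in when it is done.

Besides the shell and the picture viewer there is one more tool, called after "Emit:" as name([rows], argument=value, ...), one row to a line, values as JSON. arm_command: Moves the arm, as the interface text tells. Its arguments: {"type":"object","properties":{"plan":{"type":"array"},"squeeze":{"type":"number"}},"required":["plan"]}

```bash
mkdir -p pics; python3 - <<'E'
from bench import r,snapshot,get_calibration
import cv2,numpy as np
s=r.read_state();print({k:np.round(v,3).tolist() for k,v in s.items()})
for n in("scene","top"):
    p,d=snapshot(n);cv2.imwrite(f"pics/{n}0.png",p[:,:,::-1]);np.save(f"pics/{n}0.npy",d)
    c=get_calibration(n);print(n,c)
E
```

```text
{'time_s': 0.0, 'joints': [-1.283, 0.277, 1.506, 0.0, 1.361, -0.121], 'joint_vel': [-0.001, 0.001, -0.001, -0.001, -0.0, -0.001], 'joint_torque': [-0.001, -40.46, -23.723, 0.07, 0.035, -0.0], 'position': [0.228, -0.527, 0.205], 'eef_rot': [-3.14, -0.0, 0.409], 'force': [-0.41, 0.021, -0.278], 'wrist_torque': [0.001, 0.036, 0.056], 'finger_gap': 0.094}
scene {'vfov': 46.14490309667717, 'cx': 283.8894072378872, 'cy': 205.48010236578727, 'R': array([[-0.65930534,  0.75148542, -0.02421002],
       [ 0.44948581,  0.36812918, -0.81390627],
       [-0.60272628, -0.54749481, -0.58049157]]), 't': array([ 0.39676628, -0.18056529,  1.7452809 ])}
top {'vfov': 51.64216168969246, 'cx': 273.4931660415448, 'cy': 208.78862515877194, 'R': array([[-0.00459365, -0.99995523,  0.0082727 ],
       [-0.99101212,  0.00344623, -0.13372768],
       [ 0.13369319, -0.00881264, -0.99098359]]), 't': array([-1.79362379e-04,  5.70405977e-01,  1.26367154e+00])}
```

View pics/scene0.png

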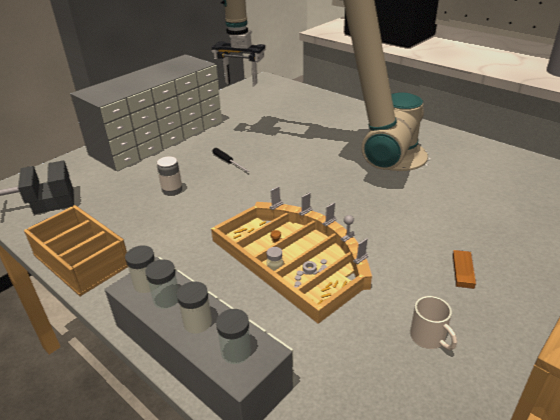

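View pics/top0.png

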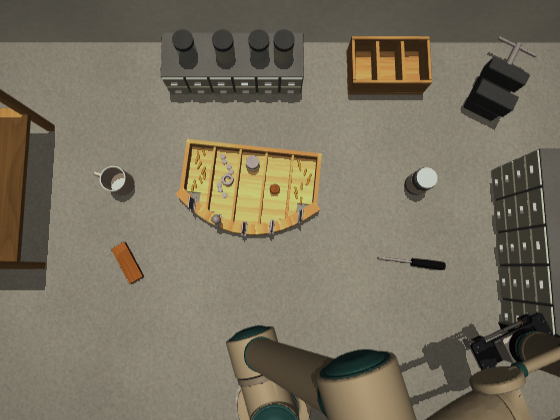

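Top view: tray around (250,185), a slightly turned one; flags from right to left at about (300,213), (271,226), (244,229), ball at (216,218), last at (192,203). The ball is in the 4th place (y=+80). Now I measure.

```bash
cat > h.py <<'E'
import numpy as np,cv2
from bench import r,snapshot,get_calibration
def cloud(n,d,c):
    f=d.shape[0]/2/np.tan(np.radians(c["vfov"]/2)); v,u=np.mgrid[:d.shape[0],:d.shape[1]]
    P=np.stack([(u-c["cx"])/f*d,(v-c["cy"])/f*d,d],-1)
    W=(P-c["t"])@c["R"]; W[d==0]=np.nan; return W
E
python3 - <<'E'
from h import *
for n in("top","scene"):
    d=np.load(f"pics/{n}0.npy");W=cloud(n,d,get_calibration(n))
    roi=(W[...,0]>.3)&(W[...,0]<.8)&(abs(W[...,1])<.35)
    z=W[...,2]
    m=(roi&(z>.066)&(z<.13)).astype(np.uint8)
    k,l,st,ce=cv2.connectedComponentsWithStats(m,connectivity=8)
    for i in range(1,k):
        if st[i,4]>5:
            Q=W[l==i];print(n,i,st[i],np.round(np.median(Q,0),3),Q.min(0).round(3),Q.max(0).round(3))
    t=(roi&(z>.034)&(z<.054)).astype(np.uint8)
    k,l,st,ce=cv2.connectedComponentsWithStats(t); i=1+st[1:,4].argmax()
    Q=W[(t>0)&(W[...,0]<.75)][:,:2]
    print(n,st[i],Q.min(0),Q.max(0),cv2.minAreaRect((Q*1000).astype(np.float32)))
    im=np.zeros((420,560,3),np.uint8);im[...,1]=t*255;im[...,2]=m*255
    ys,xs=np.where(t);cv2.imwrite(f"pics/m_{n}.png",cv2.resize(im[ys.min()-30:ys.max()+10,xs.min()-10:xs.max()+10],None,fx=3,fy=3,interpolation=0))
E
```

```text
top 1 [187 196   6  13  51] [0.584 0.238 0.096] [0.568 0.236 0.067] [0.599 0.244 0.112]
top 2 [300 208   4  13  33] [ 0.546 -0.08   0.103] [ 0.532 -0.086  0.071] [ 0.563 -0.078  0.11 ]
top 3 [212 215   9   9  63] [0.533 0.161 0.111] [0.521 0.15  0.1  ] [0.544 0.172 0.122]
top 4 [270 219   3  13  24] [0.514 0.005 0.106] [0.501 0.002 0.067] [0.532 0.008 0.111]
top 5 [241 221   4  12  34] [0.513 0.086 0.103] [0.496 0.083 0.069] [0.527 0.09  0.109]
top [ 175  139  147   97 3066] [ 0.49105494 -0.14769355] [0.74996087 0.29341509] ((620.4481811523438, 72.76934814453125), (258.7374572753906, 441.2949523925781), 0.09304394572973251)
scene 1 [270 186  10  16 113] [ 0.549 -0.079  0.086] [ 0.53  -0.088  0.066] [ 0.564 -0.075  0.107]
scene 2 [301 192   9  17 107] [0.519 0.008 0.087] [0.5   0.002 0.066] [0.534 0.013 0.108]
scene 3 [325 202  10  16 105] [0.514 0.089 0.088] [0.492 0.083 0.066] [0.529 0.093 0.106]
scene 4 [343 215  10  17 102] [0.538 0.166 0.106] [0.526 0.152 0.066] [0.548 0.179 0.117]
scene 5 [357 238  10  18 115] [0.585 0.242 0.087] [0.566 0.237 0.066] [0.601 0.245 0.107]
scene [ 211  200  161  114 3532] [ 0.48932804 -0.15022709] [0.74999168 0.29479694] ((619.6563110351562, 72.28065490722656), (260.6539611816406, 445.0328674316406), 0.004486241843551397)
```

```bash
python3 - <<'E'
from h import *
c0=[(.548,-.080),(.517,.006),(.512,.087),(.536,.162),(.584,.240)]
A=[]
for n in("top","scene"):
    W=cloud(n,np.load(f"pics/{n}0.npy"),get_calibration(n)).reshape(-1,3);A.append(W)
for W in A+[np.vstack(A)]:
  for c in c0:
    Q=W[(np.hypot(W[:,0]-c[0],W[:,1]-c[1])<.024)&(W[:,2]>.07)&(W[:,2]<.13)]
    # line fit in xy, with tilt: y = a + b x + k z
    M=np.c_[np.ones(len(Q)),Q[:,0]-c[0],Q[:,2]-.09];s=np.linalg.lstsq(M,Q[:,1]-c[1],rcond=None)[0]
    print(len(Q),Q.mean(0).round(4),Q[:,2].max().round(3),"slope dy/dx deg",np.degrees(np.arctan(s[1])).round(1),"tilt dy/dz",s[2].round(2))
  print()
# fit the tray pose from nominal places
N=np.array([[-95,-160],[-136,-80],[-150,0],[-136,80],[-95,160]])/1000
C=np.array(c0);n=N-N.mean(0);m=C-C.mean(0);U,S,V=np.linalg.svd(n.T@m);R=(U@V).T
print("yaw",np.degrees(np.arctan2(R[1,0],R[0,0])),"origin",C.mean(0)-R@N.mean(0));print(((R@N.T).T+C.mean(0)-R@N.mean(0)).round(4))
d=A[0].reshape(420,560,3)
E
```

```text
33 [ 0.5475 -0.0811  0.0969] 0.11 slope dy/dx deg -6.2 tilt dy/dz -0.1
23 [0.5155 0.0054 0.1013] 0.111 slope dy/dx deg -6.5 tilt dy/dz 0.09
32 [0.5118 0.0864 0.0981] 0.109 slope dy/dx deg -6.2 tilt dy/dz 0.1
63 [0.5331 0.1614 0.1115] 0.122 slope dy/dx deg -3.0 tilt dy/dz 0.21
48 [0.5836 0.2385 0.0944] 0.112 slope dy/dx deg -7.5 tilt dy/dz 0.07

99 [ 0.5482 -0.0796  0.0887] 0.107 slope dy/dx deg -7.3 tilt dy/dz -0.01
97 [0.5179 0.0079 0.0888] 0.108 slope dy/dx deg -8.9 tilt dy/dz 0.05
97 [0.5126 0.0895 0.089 ] 0.106 slope dy/dx deg -5.1 tilt dy/dz 0.04
97 [0.5379 0.1666 0.1018] 0.117 slope dy/dx deg -4.5 tilt dy/dz 0.02
101 [0.5853 0.2417 0.0897] 0.107 slope dy/dx deg -5.7 tilt dy/dz 0.02

132 [ 0.5481 -0.08    0.0907] 0.11 slope dy/dx deg -6.8 tilt dy/dz -0.05
120 [0.5175 0.0074 0.0912] 0.111 slope dy/dx deg -7.7 tilt dy/dz 0.01
129 [0.5124 0.0887 0.0913] 0.109 slope dy/dx deg -5.2 tilt dy/dz 0.01
160 [0.536  0.1646 0.1056] 0.122 slope dy/dx deg 5.8 tilt dy/dz -0.07
149 [0.5847 0.2407 0.0912] 0.112 slope dy/dx deg -5.3 tilt dy/dz 0.01

yaw -6.52933439611085 origin [0.66100609 0.06908166]
[[ 0.5484 -0.0791]
 [ 0.5168  0.0051]
 [ 0.512   0.0861]
 [ 0.535   0.164 ]
 [ 0.5848  0.2388]]
```

```bash
python3 -c "
import cv2
a=cv2.imread('pics/top0.png')[185:245,170:325]
cv2.imwrite('pics/crop.png',cv2.resize(a,None,fx=5,fy=5,interpolation=2))"
```

```text
(no output)
```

View pics/crop.png

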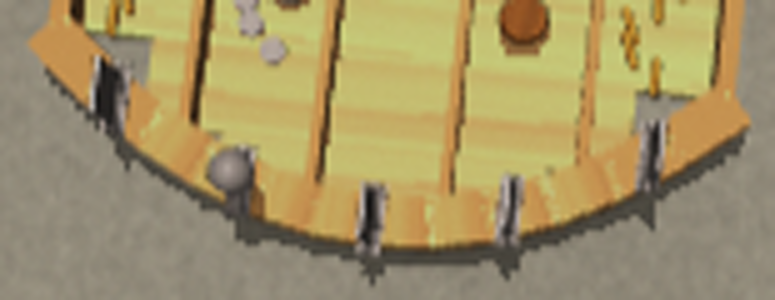

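All flag plates are parallel to the tray's x axis (yaw ≈ -6.5°), so with tool yaw at 83.5° tool x equals tray y (the fold direction) and tool y equals tray x. First I turn and shut the fingers, then approach.

Emit:
arm_command([
  [[0,0,0,0,0,-5,1],[0,0,0,0,0,-5,1],[0,0,0,0,0,-5,1],[0,0,0,0,0,-5,1],[0,0,0,0,0,-5,1],[0,0,0,0,0,-5,1],[0,0,0,0,0,-5,1],[0,0,0,0,0,-5,1],[0,0,0,0,0,-5,1],[0,0,0,0,0,-5,1],[0,0,0,0,0,-5,1],[0,0,0,0,0,-5,1]],
], squeeze=5)

```text
time_s: 1.1
position: [0.2285, -0.5273, 0.205]
eef_rot: [-3.141, -0.001, 1.46]
force: [-0.3, -0.1, -0.6]
finger_gap: 0.0175
```

Emit:
arm_command([
  [[30,18,2,0,0,0,1],[30,18,2,0,0,0,1],[30,18,2,0,0,0,1],[30,18,2,0,0,0,1],[30,18,2,0,0,0,1],[30,18,2,0,0,0,1],[30,18,2,0,0,0,1],[30,18,2,0,0,0,1],[30,18,2,0,0,0,1],[30,18,2,0,0,0,1],[30,18,2,0,0,0,1],[0,0,0,0,0,0,1]],
])

```text
time_s: 2.1
position: [0.4656, -0.2174, 0.1828]
eef_rot: [3.141, -0.004, 1.461]
force: [-0.3, -0.7, -0.2]
finger_gap: 0.0006
```

```bash
cat >> h.py <<'E'
def st():
    s=r.read_state();th=-.114;c,n=np.cos(th),np.sin(th);p=np.array(s["position"]);q=p-[.661,.069,0]
    print("t",round(s["time_s"],2),"tray mm y,x,z:",np.round([1000*(-n*q[0]+c*q[1]),1000*(c*q[0]+n*q[1]),1000*p[2]],1),"rpy",np.round(np.degrees(s["eef_rot"]),1),"F",np.round(s["force"],2),"gap",round(s["finger_gap"],4),"q",np.round(s["joints"],2))
E
python3 -c "from h import *;st()"
```

```text
t 2.1 tray mm y,x,z: [-306.7 -161.5  182.8] rpy [180.   -0.2  83.7] F [-0.35 -0.67 -0.24] gap 0.0006 q [-0.58  0.2   1.67  0.    1.27 -0.47]
```

Emit:
arm_command([
  [[13,8,12,0,0,0,1],[13,8,12,0,0,0,1],[13,8,12,0,0,0,1],[13,8,12,0,0,0,1],[13,8,12,0,0,0,1],[13,8,12,0,0,0,1],[13,8,12,0,0,0,1],[13,8,12,0,0,0,1],[0,2,0,0,0,0,1],[0,0,0,0,0,0,1],[0,0,0,0,0,0,1]],
])

```text
time_s: 3.02
position: [0.5404, -0.1277, 0.0878]
eef_rot: [-3.141, 0.001, 1.456]
force: [0.2, 0.8, -0.1]
finger_gap: 0.0002
```

```bash
python3 - <<'E'
from h import *
st()
p,d=snapshot("scene");cv2.imwrite("pics/s1.png",cv2.resize(p[120:320,190:400,::-1],None,fx=3,fy=3))
E
```

```text
t 3.02 tray mm y,x,z: [-209.1  -97.5   87.8] rpy [-180.     0.    83.4] F [ 0.21  0.82 -0.11] gap 0.0002 q [-0.36  0.34  1.73 -0.    1.08 -0.24]
```

View pics/s1.png

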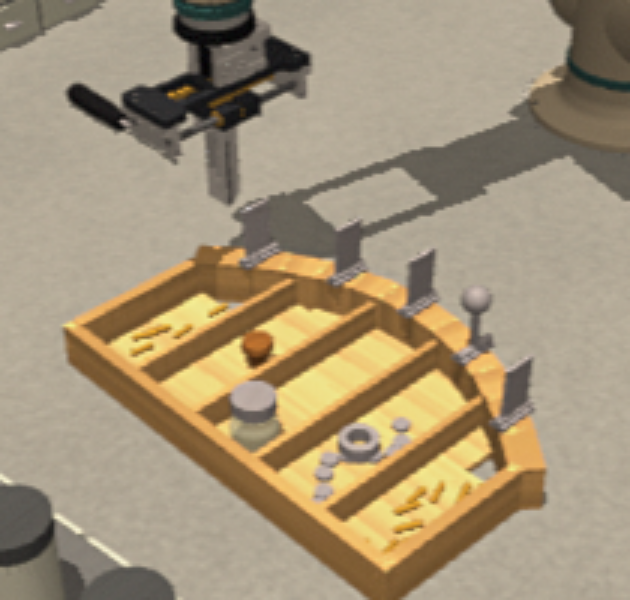

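The shut fingertips (222,190 in the crop) are just short of the first flag (258,235); the ball is fourth (475,298). I push flag a.

Emit:
arm_command([
  [[8,0,2,0,0,0,1],[8,0,2,0,0,0,1],[8,0,2,0,0,0,1],[8,0,2,0,0,0,1],[8,0,2,0,0,0,1],[8,0,2,0,0,0,1],[8,0,2,0,0,0,1],[8,0,2,0,0,0,1],[8,0,2,0,0,0,1],[8,0,2,0,0,0,1],[8,0,1,0,0,0,1],[8,0,0,0,0,0,1]],
])

```text
time_s: 4.07
position: [0.5514, -0.0304, 0.0661]
eef_rot: [-3.141, -0.0, 1.456]
force: [-0.6, 0.4, -1.0]
finger_gap: 0.0003
```

Emit:
arm_command([
  [[0,0,0,0,0,0,1],[0,0,0,0,0,0,1]],
])

```text
time_s: 4.23
position: [0.5516, -0.0309, 0.0665]
eef_rot: [3.142, 0.0, 1.457]
force: [0.6, -1.1, 0.0]
finger_gap: 0.0005
```

```bash
python3 -c "
from h import *
st()
for n in('scene','top'):
  W=cloud(n,snapshot(n)[1],get_calibration(n)).reshape(-1,3);q=W-[.661,.069,0]
  c,s=np.cos(-.114),np.sin(-.114);x=c*q[:,0]+s*q[:,1];y=-s*q[:,0]+c*q[:,1]
  m=(abs(x+.095)<.014)
  for a in range(-160,-90,6):
    k=m&(y*1000>a)&(y*1000<a+6)&(W[:,2]<.12);print(n,a,W[k,2].max().round(3) if k.any() else None)
"
```

```text
t 4.23 tray mm y,x,z: [-111.7  -97.3   66.5] rpy [180.    0.   83.5] F [ 0.65 -1.13  0.04] gap 0.0005 q [-0.18  0.36  1.76 -0.    1.02 -0.07]
scene -160 0.056
scene -154 0.057
scene -148 0.056
scene -142 0.06
scene -136 0.06
scene -130 0.062
scene -124 0.116
scene -118 0.117
scene -112 0.12
scene -106 0.119
scene -100 0.111
scene -94 0.007
top -160 0.059
top -154 None
top -148 None
top -142 None
top -136 None
top -130 None
top -124 None
top -118 None
top -112 None
top -106 None
top -100 None
top -94 None
```

Flag a is down (about 1.3 rad). Now step over sideways at height and push the second.

Emit:
arm_command([
  [[0,0,-8,0,0,0,1],[0,0,-8,0,0,0,1],[0,-8,0,0,0,0,1],[0,-8,0,0,0,0,1],[0,-8,0,0,0,0,1],[0,-8,0,0,0,0,1],[0,-7,0,0,0,0,1],[0,0,0,0,0,0,1]],
])

```text
time_s: 5.0
position: [0.5103, -0.0265, 0.0822]
eef_rot: [-3.139, -0.0, 1.456]
force: [0.2, -0.1, 0.8]
finger_gap: 0.0006
```

Emit:
arm_command([
  [[8,0,2,0,0,0,1],[8,0,2,0,0,0,1],[8,0,2,0,0,0,1],[8,0,2,0,0,0,1],[8,0,2,0,0,0,1],[8,0,2,0,0,0,1],[8,0,2,0,0,0,1],[8,0,2,0,0,0,1],[8,0,0,0,0,0,1],[7,0,0,0,0,0,1],[0,0,0,0,0,0,1],[0,0,0,0,0,0,1]],
])

```text
time_s: 6.0
position: [0.522, 0.052, 0.0665]
eef_rot: [3.141, 0.0, 1.457]
force: [-0.2, 0.7, -0.6]
finger_gap: 0.0006
```

```bash
python3 -c "from h import *;st()"
```

```text
t 6.0 tray mm y,x,z: [ -32.7 -136.2   66.5] rpy [180.    0.   83.5] F [-0.21  0.68 -0.6 ] gap 0.0006 q [-0.03  0.32  1.82 -0.    1.    0.08]
```

Emit:
arm_command([
  [[0,0,-8,0,0,0,1],[0,0,-8,0,0,0,1],[0,-7,0,0,0,0,1],[0,-7,0,0,0,0,1],[0,0,0,0,0,0,1]],
])

```text
time_s: 6.42
position: [0.5056, 0.0531, 0.0826]
eef_rot: [-3.14, 0.0, 1.456]
force: [-1.1, -0.1, -0.4]
finger_gap: 0.0009
```

Emit:
arm_command([
  [[8,0,2,0,0,0,1],[8,0,2,0,0,0,1],[8,0,2,0,0,0,1],[8,0,2,0,0,0,1],[8,0,2,0,0,0,1],[8,0,2,0,0,0,1],[8,0,2,0,0,0,1],[8,0,2,0,0,0,1],[7,0,0,0,0,0,1],[5,0,0,0,0,0,1],[0,0,0,0,0,0,1],[0,0,0,0,0,0,1]],
])

```text
time_s: 7.42
position: [0.5167, 0.129, 0.0665]
eef_rot: [3.141, 0.0, 1.457]
force: [-0.9, -0.0, 0.5]
finger_gap: 0.0007
```

```bash
python3 - <<'E'
from h import *
st()
p,d=snapshot("scene");cv2.imwrite("pics/s2.png",cv2.resize(p[120:320,190:400,::-1],None,fx=3,fy=3))
E
```

```text
t 7.42 tray mm y,x,z: [  43.2 -150.2   66.5] rpy [180.    0.   83.5] F [-0.89 -0.05  0.49] gap 0.0007 q [ 0.11  0.33  1.8  -0.    1.01  0.23]
```

View pics/s2.png

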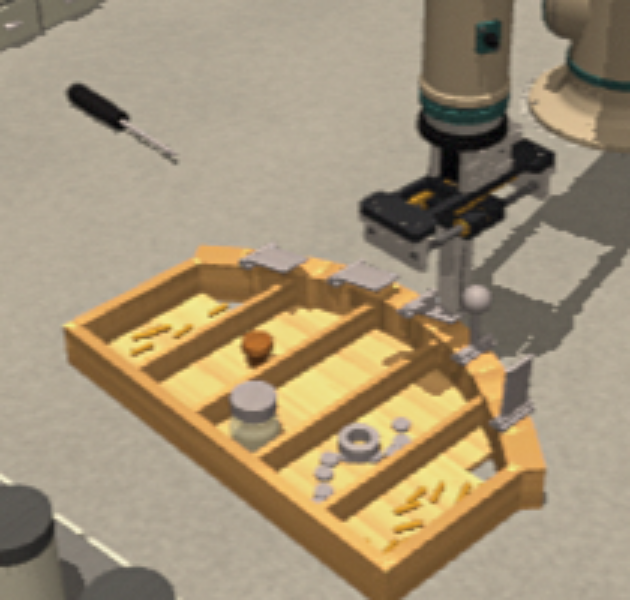

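Flags a and b lie flat (275,258), (362,275), the third is under the fingertips, and the ball (475,298) is upright. Now straight up, over the ball, and down beyond it.

Emit:
arm_command([
  [[0,0,-10,0,0,0,1],[0,0,-10,0,0,0,1],[0,0,-10,0,0,0,1],[0,0,-10,0,0,0,1],[0,0,-10,0,0,0,1],[0,0,-10,0,0,0,1],[0,0,-10,0,0,0,1],[0,0,-10,0,0,0,1],[0,0,0,0,0,0,1]],
])

```text
time_s: 8.22
position: [0.5181, 0.1289, 0.1489]
eef_rot: [3.137, -0.001, 1.456]
force: [0.8, 0.1, 0.3]
finger_gap: 0.0007
```

Emit:
arm_command([
  [[11,7,0,0,0,0,1],[11,7,0,0,0,0,1],[11,7,0,0,0,0,1],[11,7,0,0,0,0,1],[11,7,0,0,0,0,1],[11,7,0,0,0,0,1],[11,7,0,0,0,0,1],[6,6,0,0,0,0,1],[0,0,0,0,0,0,1],[0,0,0,0,0,0,1]],
])

```text
time_s: 9.05
position: [0.5809, 0.205, 0.1461]
eef_rot: [-3.141, 0.001, 1.457]
force: [0.3, -0.7, 0.7]
finger_gap: 0.0004
```

```bash
python3 -c "from h import *;st()"
```

```text
t 9.05 tray mm y,x,z: [126.  -95.  146.1] rpy [-180.     0.    83.5] F [ 0.29 -0.67  0.72] gap 0.0004 q [ 0.23  0.37  1.51 -0.    1.26  0.34]
```

Emit:
arm_command([
  [[0,0,8,0,0,0,1],[0,0,8,0,0,0,1],[0,0,8,0,0,0,1],[0,0,8,0,0,0,1],[0,0,8,0,0,0,1],[0,0,8,0,0,0,1],[0,0,8,0,0,0,1],[0,0,8,0,0,0,1],[0,0,0,0,0,0,1],[0,0,0,0,0,0,1]],
])

```text
time_s: 9.88
position: [0.5804, 0.2047, 0.0817]
eef_rot: [-3.14, 0.0, 1.456]
force: [0.8, -0.2, 0.2]
finger_gap: 0.0005
```

Emit:
arm_command([
  [[8,0,0,0,0,0,1],[8,0,2,0,0,0,1],[8,0,2,0,0,0,1],[8,0,2,0,0,0,1],[8,0,2,0,0,0,1],[8,0,2,0,0,0,1],[8,0,2,0,0,0,1],[8,0,2,0,0,0,1],[8,0,2,0,0,0,1],[8,0,0,0,0,0,1],[0,0,0,0,0,0,1],[0,0,0,0,0,0,1]],
])

```text
time_s: 10.88
position: [0.59, 0.2849, 0.0663]
eef_rot: [3.142, 0.0, 1.457]
force: [0.8, -1.0, -0.5]
finger_gap: 0.0007
```

Emit:
arm_command([
  [[0,0,-10,0,0,0,1],[0,0,-10,0,0,0,1],[0,0,-20,0,0,0,1],[0,0,-20,0,0,0,1],[0,0,-20,0,0,0,1],[0,0,-20,0,0,0,1],[0,-20,0,0,0,0,1],[0,-20,0,0,0,0,1],[0,-20,0,0,0,0,1],[0,-20,0,0,0,0,1],[0,-20,0,0,0,0,1],[0,0,0,0,0,0,1]],
])

```text
time_s: 11.88
position: [0.4871, 0.2956, 0.1682]
eef_rot: [-3.14, -0.0, 1.457]
force: [0.4, 0.0, -0.4]
finger_gap: 0.0008
```

```bash
python3 - <<'E'
from h import *
st()
p,d=snapshot("scene");cv2.imwrite("pics/s3.png",cv2.resize(p[120:320,190:400,::-1],None,fx=3,fy=3))
W=cloud("scene",d,get_calibration("scene")).reshape(-1,3);q=W-[.661,.069,0]
c,s=np.cos(-.114),np.sin(-.114);x=c*q[:,0]+s*q[:,1];y=-s*q[:,0]+c*q[:,1]
for X,Y in((-95,-160),(-136,-80),(-150,0),(-136,80),(-95,160)):
    k=(abs(x-X/1e3)<.012)&(y-Y/1e3>.02)&(y-Y/1e3<.052)&(W[:,2]<.2)&(W[:,2]>.05)
    if k.sum()>5:
        f=np.polyfit(y[k]-Y/1e3,W[k,2],1);print(Y,k.sum(),"zmax",W[k,2].max().round(3),"angle",(np.pi/2-np.arctan(f[0])).round(2),"angle from height",np.median(np.arctan2(y[k]-Y/1e3,W[k,2]-.053)).round(2))
    else: print(Y,k.sum())
k=(abs(x+.136)<.02)&(abs(y-.08)<.03)&(W[:,2]>.09)&(W[:,2]<.13);print("ball y,x,zmax",np.median(y[k]),np.median(x[k]),W[k,2].max(),k.sum())
E
```

```text
t 11.88 tray mm y,x,z: [ 205.3 -198.5  168.2] rpy [-179.9   -0.    83.5] F [ 0.36  0.03 -0.39] gap 0.0008 q [0.42 0.29 1.58 0.   1.27 0.54]
-160 45 zmax 0.066 angle 1.37 angle from height 1.37
-80 57 zmax 0.066 angle 1.33 angle from height 1.37
0 56 zmax 0.065 angle 1.37 angle from height 1.36
80 0
160 77 zmax 0.064 angle 1.38 angle from height 1.37
ball y,x,zmax 0.0848467785955336 -0.13140392355744518 0.11833993807162624 80
```

View pics/s3.png

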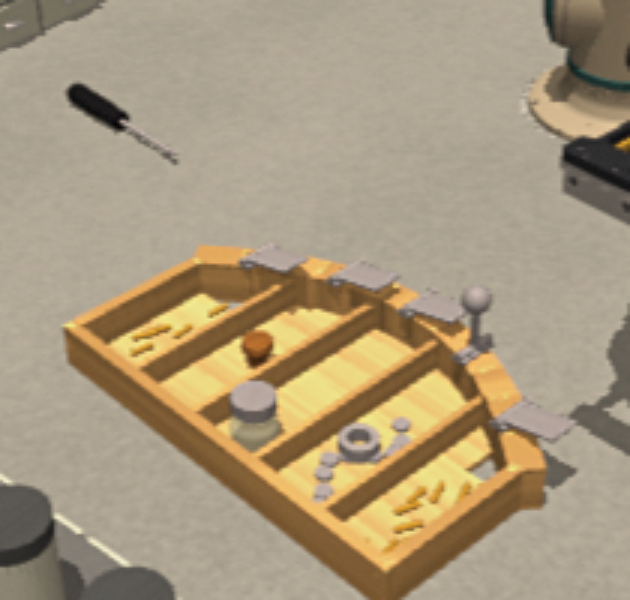

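All four plates lie flat, at (275,258), (365,275), (437,303) and (538,420). The ball pin (475,298) is still upright, and the bin contents haven't moved. The arm is clear, so I hand the job in.

```bash
python3 -c "
from bench import workorder;print(workorder.job_done())"
```

```text
the job is handed in; nothing more can be done
None
```

All four plate flags are folded down, the ball-topped pin is still standing, and the job was handed in at about 12 s. With the fingers shut, I pushed the flags in order from right to left. I lifted straight up and over the pin, which was fourth in the row, before folding the last flag.

- **Plate angles:** the last depth image puts all four plates at about 1.33–1.38 rad; their stop is at 1.4.
- **Ball pin:** the top of the ball read about 118 mm above the bench, against 116 mm expected when upright, and it was in its original place within camera error.
- **Forces:** wrist force, read at the end of each move, stayed at noise level (about 1 N or less). I didn't read it during the pushes.
- **Everything else:** the screwdriver and the items in the bins looked unmoved in the last picture. The mug, can and offcut were outside that crop, so I didn't check them again; the arm passed nowhere near the mug or can, and no closer to the offcut than about 170 mm above the bench.

No check failed or disagreed with another.

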